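# Re-pin a tilting rice pan at its serving angle

### The arm

A 6-joint arm with a two-finger parallel gripper is mounted at the origin on a cart in front of the work surface, level with it; the furniture and walls round the work are solid. World frame = base frame: x ahead of the robot, y to its left, z up, the work surface at z = 0. Lengths are in m, angles in rad, forces in N, time in s.
With the tool pointing down it reaches from about 0.3 to 0.875 m from the base axis. Payload 6.4 kg.
Tool frame: the origin (TCP) lies on the centre line of the jaws, within the pads' length; the fingertips stand 19 mm ahead of it and the grasp point (between the pads) is the TCP; z points along the fingers, y is the line along which they close (so a half turn about z gives the same grasp; the last joint's range is limited). The gripper opens to 88 mm and grips with 3 to 60 N. Pads are 18 mm wide; open, the fingers measure 123 mm over their backs; the gripper's body (75 mm by 187 mm) begins 45 mm behind the grasp point.
Start: joints at [-1.417, 0.181, 1.607, -0, 1.354, -0.206], TCP at [0.202, -0.538, 0.232] pointing down, gripper open.
Joint ranges: [-2.99, 2.99], [-0.89, 2.07], [0.3, 2.58], [-1.14, 4.28], [0, 2.63], [-3.12, 3.12]. Speed limits (rad/s): [2.57, 2.57, 3.01, 3.14, 3.14, 3.14].

### API

Orientations are given as a unit quaternion [w, x, y, z].
In Python, from cell import r gives the robot as it stands. The module is installed in compiled form; this text tells all that it offers.
- The arm moves only by the tool drive_tool, never from a script. Its argument "moves" is a list of rows, each an object with "turn": the turn, a rotation vector about the tool's x, y, z in rad, a list of three; "xyz": the shift along the tool's x, y, z in cm, a list of three; "claw": the opening, from 0 (shut) to 1 (fully open). In form: [{"turn": [rx, ry, rz], "xyz": [dx, dy, dz], "claw": claw}, ...]. A call has 1 to 12 rows; each row is the pose to reach, as a shift and turn from the pose commanded when the call began, along the tool's axes at that moment; what a row does not reach only later rows make up. A row lasts 1/12 s, in which the tool goes at most 41.7 mm and 7.16 degrees, less where a joint would pass 70% of its speed; a pose out of reach is approached as far as the arm can. A call with a gripper value outside its range is refused whole. The fingers move at their own pace and stop on an object; "newtons" is the grip in N (left out, the last holds). Time passes only in rows, so rows that repeat a pose let the fingers close. It gives the time, the measured TCP pose, the force, the opening and the grip force at its end, in the units of the state.
- r.state(): the state, without advancing time (a new reading comes with each control period).
- r.get_image(name): name is "scene" or "top" or "wrist"; returns a dict with "frame" (420x560x3 uint8, red, green, blue), "fx", "fy", "cx", "cy" (pixels), "R" (3x3) and "t" (3): a world point X has camera coordinates R X + t; the wrist camera has in their place "tool_from_camera" (4x4, takes a point from camera to tool coordinates, whose origin is the TCP and whose axes are the flange's). Camera axes: x right, y down, z forward; pixel columns grow to the right and rows downward; lengths in m; the calibration is good to about 2 mm. A picture is of the moment at which its call begins: read the wrist's pose just before it. There is no depth.
- r.close_job(): hands the job in; it is judged then, once.
The state is a dict: "time": time; "joints": joint angles; "qd": joint speeds; "tau": joint torques, N m; "tool_pos": TCP position; "tool_rot": TCP orientation; "ft_force": force on the tool from outside, world axes, zero at the start; "ft_torque": the same for the moment, N m; "width": opening from 0.0 (shut) to 1.0 (fully open); "gripper_force": force on a finger pad.
Only numpy, scipy, OpenCV 4.12 (cv2) and the standard library are available. Lean on these libraries where they do the work, as an engineer would, in place of code of your own. Each camera call takes 0.05 s, during which the arm holds its last target. There are 200 camera calls.

### The job

Service is about to start: set the pan of mixed rice on its tilting stand from level to the serving angle. Pull the red-knobbed lock pin out past its click, tip the pan smoothly towards its front lip until it is at the steepest hole of the index plate, and push the pin fully home through that hole until it clicks, so the pan is locked there. Leave the jar, the dish of greens and the rice paddle where they are.

Things in the scene. Friction and masses are not known exactly. Their poses are not given: they have to be found in the camera images.
- pan_stand: Steel pan stand, held fast to the worktop. Origin: on the worktop, under the pivot. Axes: x from the front lip to the back, y left, z up. Foot plate 190 x 200 mm, 11 mm high; two upright cheeks at y = -90 and +90 mm, 106 mm high. The cradled pan (161 x 140 x 68 mm) tilts between them; a spoon at its back stands up to 195 mm high. Only the knob lies beyond y = -115 mm.
- pivot (a point): Middle of the tilt axis, 90 mm above the worktop; the axis runs along the stand's y. Friction washers (0.25 N m: 2.5 to 4 N on the lip) hold the pan at any angle when let go.
- tilt (a joint): Tilt of the cradle with the pan, rad: 0 = level, grows as the lip goes down. Its index plate, inside the -y cheek, has three 11 mm holes that meet the pin at 0, 0.244 and 0.489; 0.489, the steepest, is the serving angle. An end stop at 0.514 is within the draw of the pin's nose. Locked while the pin is in a hole. Over 2.5 rad/s spills rice.
- pin (a joint): Travel of the lock pin, m: 0 = home, grows as it is pulled out along the stand's -y, stop at 0.023 (captive). 10 mm shank with a 6 mm tapered nose that draws in a hole up to 2.5 mm off line. A spring ball clicks into a groove at 0 and at 0.020: about 7 N to leave the first, 6 N the second, 2 to 4 N between. From 0.014 on it is clear of the index plate. It stays where it is left.
- knob (a point): Grip point of the pin's red knob: on the pin's axis, at the knob's 18 mm waist (bulges of 21 mm inward, 24 mm outward). The knob is 31 mm long along the stand's y; this point is 15.5 mm inside its outer end, 90 mm above the worktop and, pin home, 17.5 mm outside the end of the 22 mm steel bush on the cheek. It moves with the pin; its y axis points along the pin to the pan, z up.
- knob_end (a point): Centre of the flat outer end (16 mm across, looking along the stand's -y) of the red knob, the place to push; 90 mm above the worktop. It moves with the pin.
- lip (a point): Point on top of the cradle's front lip, to press down: a steel tab 70 mm wide, 34 mm deep, 3 mm thick, with a rolled front edge 17 mm in front of the point; the cradle's frame begins 18 mm behind it. Level, it is 106 mm above the worktop, 108 mm in front of the pivot and 16 mm above it. It moves with the cradle; z is the tab's normal.
- sesame_jar: Glass jar with a grey lid, 54 mm in diameter, 85 mm high, behind the knob on the stand's right; origin at the centre of its foot. To be left alone.
- dish_greens: Square white dish of green herbs, 95 x 87 x 46 mm, on the stand's left; origin at the centre of its foot. To be left alone.
- rice_paddle: Flat wooden rice paddle, 183 x 104 x 5 mm, lying at the stand's left front; origin at its centre, underside. To be left alone.

How it is judged:
By the outcome, as a careful person would: the job done as asked, in the order asked, and still so for the second after the job is handed in, with the robot touching nothing.
It also fails if it takes over 58 s, if anything falls off the work surface, if the arm or the gripper's body presses on something with over 40 N, if the wrist force passes 120 N, or if a joint passes its speed limit or range.

## Working session

There is one attempt and no reset: what is moved stays moved. The work goes in short steps, Python scripts to look and compute and a tool call to move; the robot and the scene stay as the last step left them, time stands still between calls to the robot, and variables do not carry over. Pictures are saved under pics/ and viewed, at most 10 in all, crops included, and the job is handed in when it is done.

Besides the shell and the picture viewer there is one more tool, called after "Request:" in YAML: its name, and indented under it one key for each argument. drive_tool: Moves the arm, as the interface text tells. Its arguments: {"type":"object","properties":{"moves":{"type":"array","items":{"type":"object","properties":{"turn":{"type":"array","items":{"type":"number"}},"xyz":{"type":"array","items":{"type":"number"}},"claw":{"type":"number"}}}},"newtons":{"type":"number"}},"required":["moves"]}

```bash
mkdir -p pics; python3 - <<'E'
from cell import r
import cv2,pickle
s=r.state(); print(s)
for n in("scene","top"):
    i=r.get_image(n); pickle.dump(i,open(n+'.pkl','wb')); cv2.imwrite(f'pics/{n}0.png',i['frame'][:,:,::-1]); print({k:v for k,v in i.items() if k!='frame'})
E
```

```text
{'time': 0.0, 'joints': array([-1.41735671e+00,  1.81493139e-01,  1.60797287e+00, -2.08156069e-05,
        1.35379638e+00, -2.06303819e-01]), 'qd': array([ 0.00011503,  0.00052897, -0.00150971, -0.0002027 ,  0.00071153,
        0.00049062]), 'tau': array([-1.09129153e-04, -4.33870232e+01, -3.41850007e+01,  7.01436773e-02,
        3.84555745e-02, -1.43961383e-04]), 'tool_pos': array([ 0.20234499, -0.53765441,  0.23115406]), 'tool_rot': array([-8.34843617e-04,  9.83865905e-01,  1.78905514e-01,  1.19064169e-05]), 'ft_force': array([-0.2211537 , -0.34321176, -0.20347388]), 'ft_torque': array([-0.02852415,  0.02551368, -0.00080681]), 'gripper_force': 0.0, 'width': 0.9964007481415728}
{'fx': 384.48897748734225, 'fy': 384.48897748734225, 'cx': 283.0533197767431, 'cy': 207.85136013343742, 'R': array([[-0.53641458, -0.84382073,  0.01503263],
       [-0.40593119,  0.24235111, -0.88118432],
       [ 0.73991842, -0.47878233, -0.47253382]]), 't': array([0.42227998, 0.28753943, 0.55504267])}
{'fx': 513.6734407709931, 'fy': 513.6734407709931, 'cx': 281.4196810968018, 'cy': 211.81303925234477, 'R': array([[-0.02198306, -0.99972611, -0.00802819],
       [-0.99378775,  0.02272736, -0.10894665],
       [ 0.10909927,  0.00558334, -0.99401518]]), 't': array([0.14678459, 0.59744436, 1.21577705])}
```

View pics/scene0.png

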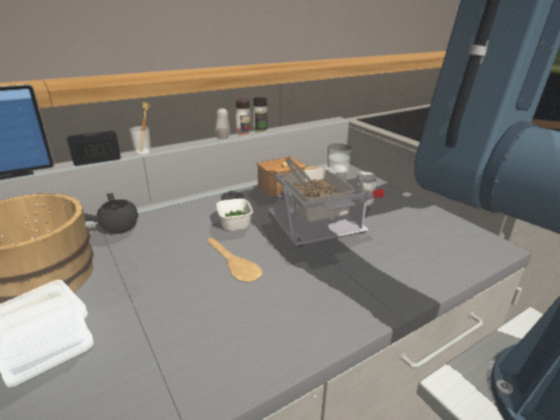

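View pics/top0.png

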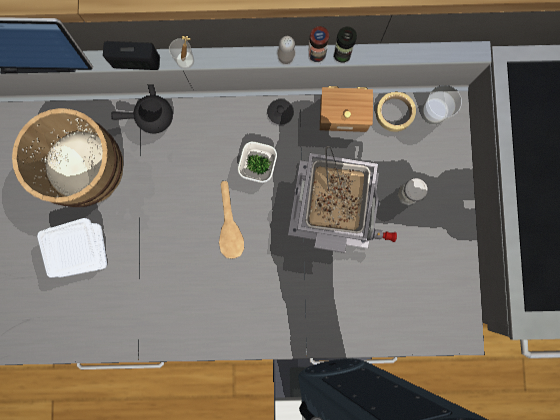

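The scene view shows the stand at about (325,200), with the red knob at (377,192). In the top view the pan is at (338,195), the lip tab at about (340,242), the knob at (390,237), the jar at (415,190), the dish at (257,162) and the paddle at (230,225).

```bash
python3 - <<'E'
import cv2
a=cv2.imread('pics/top0.png')[140:260,280:440]; cv2.imwrite('pics/topc.png',cv2.resize(a,None,fx=5,fy=5,interpolation=cv2.INTER_CUBIC))
a=cv2.imread('pics/scene0.png')[140:250,265:400]; cv2.imwrite('pics/scenec.png',cv2.resize(a,None,fx=5,fy=5,interpolation=cv2.INTER_CUBIC))
E
```

```text
(no output)
```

View pics/topc.png

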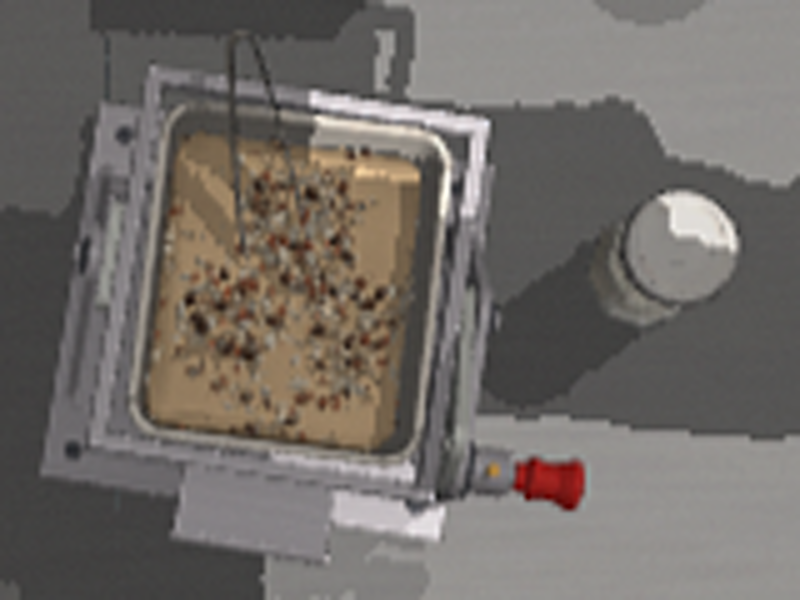

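View pics/scenec.png

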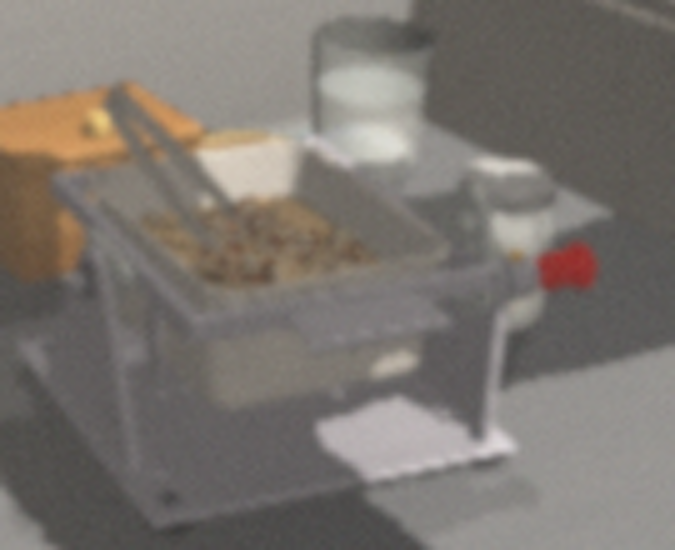

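The top crop shows the lip tab centred at about (254,511), the knob from (517,478) to (582,485), and the frame corners at (95,445), (435,495), (488,118) and (150,70). In the scene crop the knob is centred at (568,267) and the lip tab at about (375,318).

```bash
cat >h.py <<'E'
import numpy as np,pickle,cv2
from scipy.spatial.transform import Rotation as Ro
def ray(i,px):
    d=i['R'].T@np.array([(px[0]-i['cx'])/i['fx'],(px[1]-i['cy'])/i['fy'],1]); return -i['R'].T@i['t'],d
def atz(i,px,z):
    o,d=ray(i,px); return o+d*(z-o[2])/d[2]
def tri(*rs):
    A=0;b=0
    for o,d in rs:
        d=d/np.linalg.norm(d);P=np.eye(3)-np.outer(d,d);A=A+P;b=b+P@o
    return np.linalg.solve(A,b)
def rot(s): return Ro.from_quat(np.roll(s['tool_rot'],-1))
def rel(s,pos,R=None):
    q=rot(s); print('xyz cm',(q.inv().apply(np.array(pos)-s['tool_pos'])*100).round(2),'turn',(q.inv()*R).as_rotvec().round(4) if R else '')
E
python3 - <<'E'
from h import *
T=pickle.load(open('top.pkl','rb'));S=pickle.load(open('scene.pkl','rb'))
tp=lambda x,y:(280+x/5-.4,140+y/5-.4); sp=lambda x,y:(265+x/5-.4,140+y/5-.4)
print('lip',atz(T,tp(254,511),.106),tri(ray(T,tp(254,511)),ray(S,sp(375,318))))
print('knob',atz(T,tp(550,482),.09),tri(ray(T,tp(550,482)),ray(S,sp(568,267))))
print('kends',atz(T,tp(517,478),.09),atz(T,tp(582,484),.09))
c=[atz(T,tp(*p),.11) for p in[(95,445),(435,495),(488,118),(150,70)]]
for p in c:print(p)
print(np.linalg.norm(c[1]-c[0]),np.linalg.norm(c[2]-c[1]),'center',np.mean(c,0))
d=c[2]-c[1]+c[3]-c[0];e=c[0]-c[1]+c[3]-c[2];print(np.arctan2(d[1],d[0]),np.arctan2(-e[0],e[1]))
f=[atz(T,tp(*p),.106) for p in[(173,538),(328,560),(330,485),(185,462)]];e=f[0]-f[1];print('tab',np.linalg.norm(e),np.arctan2(-e[0],e[1]),np.mean(f,0))
print('jar',atz(T,tp(683,245),.085))
print('foot',atz(T,tp(42,474),.011),atz(T,tp(443,540),.011))
E
```

```text
lip [0.52151003 0.02315689 0.106     ] [0.51998409 0.02124137 0.10484325]
knob [ 0.53259477 -0.11498304  0.09      ] [ 0.53147896 -0.11564956  0.0917967 ]
kends [ 0.53478051 -0.09988084  0.09      ] [ 0.53134207 -0.1296598   0.09      ]
[0.55290085 0.09473196 0.11      ]
[ 0.52672172 -0.05864396  0.11      ]
[ 0.69964946 -0.08995038  0.11      ]
[0.72584868 0.06489917 0.11      ]
0.15559408829433966 0.17573871175673528 center [0.62628018 0.0027592  0.11      ]
-0.17495912287081922 -0.16832717548025258
tab 0.07089587585496555 -0.16328518254266208 [0.52142784 0.02318125 0.106     ]
jar [ 0.64225768 -0.18301656  0.085     ]
foot [0.54670504 0.11850352 0.011     ] [ 0.50986903 -0.07740487  0.011     ]
```

```bash
cat >>h.py <<'E'
psi=-0.172; ex=np.array([np.cos(psi),np.sin(psi),0]); ey=np.array([-np.sin(psi),np.cos(psi),0]); ez=np.array([0,0,1.])
K=np.array([.532,-.1155,.09]); L=np.array([.521,.0225,.106])
G=Ro.from_matrix(np.c_[ey,ex,-ez])
E
python3 - <<'E'
from h import *; from cell import r
rel(r.state(),K+[0,0,.11],G)
E
```

```text
xyz cm [ 45.72 -27.91   3.18] turn [-0.0013 -0.0011 -1.039 ]
```

Request:
drive_tool:
  moves:
    - {"turn": [0,0,-0.1],"xyz": [4,-2,0],"claw": 1}
    - {"turn": [0,0,-0.2],"xyz": [7,-4.5,0.5],"claw": 1}
    - {"turn": [0,0,-0.3],"xyz": [10,-6.5,1],"claw": 1}
    - {"turn": [0,0,-0.4],"xyz": [13,-8.5,1],"claw": 1}
    - {"turn": [0,0,-0.5],"xyz": [16.5,-10.5,1],"claw": 1}
    - {"turn": [0,0,-0.6],"xyz": [20,-12.5,1],"claw": 1}
    - {"turn": [0,0,-0.7],"xyz": [23,-14.5,1],"claw": 1}
    - {"turn": [0,0,-0.8],"xyz": [26,-16.5,1.5],"claw": 1}
    - {"turn": [0,0,-0.9],"xyz": [29.5,-18.5,2],"claw": 1}
    - {"turn": [0,0,-1.0],"xyz": [33,-20.5,2],"claw": 1}
    - {"turn": [0,0,-1.04],"xyz": [36,-22.5,2],"claw": 1}
    - {"turn": [0,0,-1.04],"xyz": [39,-24,2],"claw": 1}

```text
time: 1.1
tool_pos: [0.4834, -0.1737, 0.2116]
tool_rot: [-0.001, 0.764, 0.645, -0.0]
ft_force: [0.2, -1.1, -0.1]
width: 0.999
gripper_force: 0.0
```

```bash
python3 - <<'E'
from h import *; from cell import r
s=r.state();print(s['tool_pos'],s['joints']);rel(s,K+[0,0,.11],G)
E
```

```text
[ 0.48342965 -0.17372725  0.21159596] [-5.76455713e-01  6.37272635e-02  1.77982952e+00  1.41174449e-04
  1.29915016e+00 -4.08733201e-01]
xyz cm [6.55 3.82 1.16] turn [-0.001  -0.0006  0.0042]
```

Request:
drive_tool:
  moves:
    - {"turn": [0,0,0.004],"xyz": [2.5,1.5,0.4],"claw": 1}
    - {"turn": [0,0,0.004],"xyz": [5,3,0.8],"claw": 1}
    - {"turn": [0,0,0.004],"xyz": [6.5,3.8,1.2],"claw": 0.8}
    - {"turn": [0,0,0.004],"xyz": [6.5,3.8,1.2],"claw": 0.8}
    - {"turn": [0,0,0.004],"xyz": [6.5,3.8,1.2],"claw": 0.8}

```text
time: 1.52
tool_pos: [0.5312, -0.1179, 0.1993]
tool_rot: [-0.001, 0.765, 0.643, -0.001]
ft_force: [0.0, 0.5, 0.1]
width: 0.809
gripper_force: 0.0
```

```bash
python3 - <<'E'
from h import *; from cell import r
s=r.state();rel(s,K+[0,0,.11],G)
i=r.get_image('wrist');pickle.dump((s,i),open('w1.pkl','wb'));cv2.imwrite('pics/w1.png',cv2.cvtColor(i['frame'],cv2.COLOR_RGB2BGR))
M=i['tool_from_camera'];print(M)
def proj(P):
    p=rot(s).inv().apply(P-s['tool_pos']);c=np.linalg.inv(M)@np.r_[p,1];return c[0]/c[2]*i['fx']+i['cx'],c[1]/c[2]*i['fy']+i['cy']
print('pred knob',proj(K),proj(K-.0155*ey),proj(K+.0155*ey),'lip',proj(L))
E
```

```text
xyz cm [ 0.25  0.04 -0.07] turn [-0.0017 -0.0001 -0.0008]
[[ 1.85542723e-04 -9.61353175e-01 -2.75318069e-01  7.04639862e-02]
 [ 9.99999841e-01  3.18359694e-05  5.62756684e-04 -5.71607015e-04]
 [-5.32242907e-04 -2.75318130e-01  9.61353028e-01 -1.53051508e-01]
 [ 0.00000000e+00  0.00000000e+00  0.00000000e+00  1.00000000e+00]]
pred knob (np.float64(276.4167514620089), np.float64(203.18057968752694)) (np.float64(276.41048703038445), np.float64(218.99920398695397)) (np.float64(276.42321636065924), np.float64(186.85574624460105)) lip (np.float64(230.83622167942423), np.float64(36.31686647260045))
```

View pics/w1.png

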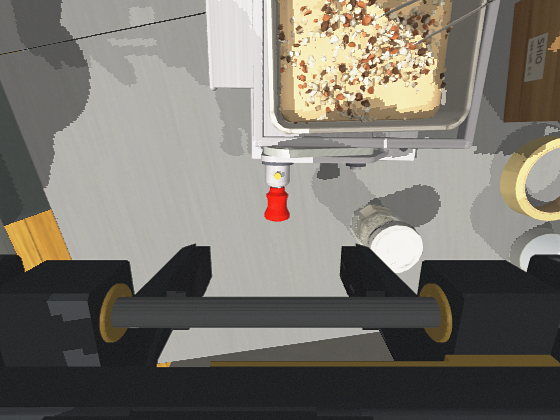

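The knob spans rows 187–220 at column 277, which matches my prediction. Its axis is vertical in the image, so the yaw is right, and the jar at (398,245) is clear.

Request:
drive_tool:
  moves:
    - {"xyz": [0,0,2],"claw": 0.55}
    - {"xyz": [0,0,4],"claw": 0.55}
    - {"xyz": [0,0,6],"claw": 0.55}
    - {"xyz": [0,0,8],"claw": 0.55}
    - {"xyz": [0,0,9.5],"claw": 0.55}
    - {"xyz": [0,0,10.4],"claw": 0.55}
    - {"xyz": [0,0,10.9],"claw": 0.55}
    - {"xyz": [0,0,10.9],"claw": 0.55}
    - {"xyz": [0,0,10.9],"claw": 0.55}

```text
$.moves[0]: bad value
```

```bash
python3 - <<'E'
from h import *; from cell import r
s=r.state();rel(s,K,G);print(s['ft_force'],s['width'])
E
```

```text
xyz cm [ 0.34  0.05 10.96] turn [-0.0012  0.0002 -0.0022]
[-0.38759364  0.52795259  0.5120048 ] 0.8033627871308646
```

Request:
drive_tool:
  moves:
    - {"turn": [0,0,0],"xyz": [0.3,0,2],"claw": 0.55}
    - {"turn": [0,0,0],"xyz": [0.3,0,4],"claw": 0.55}
    - {"turn": [0,0,0],"xyz": [0.3,0,6],"claw": 0.55}
    - {"turn": [0,0,0],"xyz": [0.3,0,8],"claw": 0.55}
    - {"turn": [0,0,0],"xyz": [0.3,0,9.5],"claw": 0.55}
    - {"turn": [0,0,0],"xyz": [0.3,0,10.4],"claw": 0.55}
    - {"turn": [0,0,0],"xyz": [0.3,0,10.9],"claw": 0.55}
    - {"turn": [0,0,0],"xyz": [0.3,0,10.9],"claw": 0.55}
    - {"turn": [0,0,0],"xyz": [0.3,0,10.9],"claw": 0.55}

```text
time: 2.32
tool_pos: [0.5323, -0.1164, 0.0917]
tool_rot: [0.0, 0.766, 0.642, 0.0]
ft_force: [-0.2, -0.6, 0.1]
width: 0.552
gripper_force: 0.0
```

```bash
python3 - <<'E'
from h import *; from cell import r
s=r.state();rel(s,K,G);print(s['ft_force'],s['width'])
E
```

```text
xyz cm [ 0.08 -0.04  0.17] turn [ 0.0008  0.0003 -0.0037]
[-0.2082086  -0.59807241  0.09689567] 0.5521803281444705
```

Within 1–2 mm. Closing on the knob.

Request:
drive_tool:
  moves:
    - {"turn": [0,0,0],"xyz": [0.05,0,0.15],"claw": 0.4}
    - {"turn": [0,0,0],"xyz": [0.05,0,0.15],"claw": 0.25}
    - {"turn": [0,0,0],"xyz": [0.05,0,0.15],"claw": 0.1}
    - {"turn": [0,0,0],"xyz": [0.05,0,0.15],"claw": 0.1}
    - {"turn": [0,0,0],"xyz": [0.05,0,0.15],"claw": 0.1}
    - {"turn": [0,0,0],"xyz": [0.05,0,0.15],"claw": 0.1}
  newtons: 25

```text
time: 2.82
tool_pos: [0.5328, -0.1152, 0.0902]
tool_rot: [0.001, 0.766, 0.643, 0.001]
ft_force: [0.2, 4.1, 17.5]
width: 0.126
gripper_force: 12.1
```

```bash
python3 - <<'E'
from h import *; from cell import r
s=r.state();rel(s,K,G);print(s['ft_force'],s['ft_torque'],s['width'],s['gripper_force'])
a=[]
for n,(x0,x1,y0,y1) in {'wrist':(180,370,130,300),'scene':(330,430,150,240)}.items():
    f=r.get_image(n)['frame'][y0:y1,x0:x1,::-1]; a.append(cv2.resize(f,(400,360),interpolation=cv2.INTER_CUBIC))
cv2.imwrite('pics/g1.png',np.hstack(a))
s=r.state();print(s['ft_force'],s['width'],s['gripper_force'])
E
```

```text
xyz cm [-0.05 -0.07  0.02] turn [ 0.0016 -0.0001 -0.0029]
[ 0.15738841  4.08424597 17.48743419] [ 0.55888965  0.09345436 -0.0083537 ] 0.1255838295592865 12.098352771813694
[-2.10614612  4.03854604 11.91522645] 0.10096832886389677 8.486589571111836
```

View pics/g1.png

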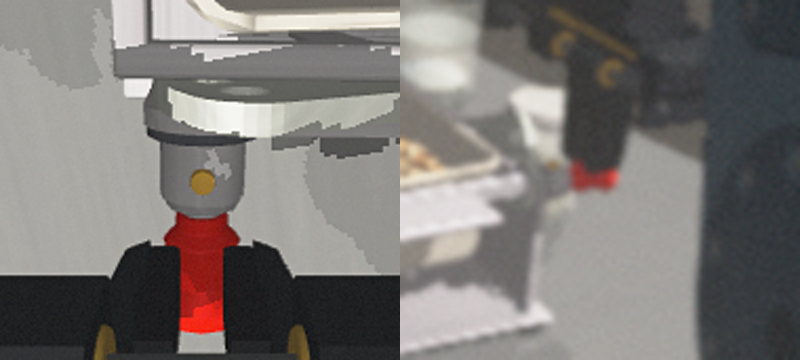

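The left view shows the pads on either side of the knob. The right view shows the red underside below the fingertips, so the grip is too high and is slipping off the top. I'll check the fingertip depth against the earlier wrist picture.

```bash
python3 - <<'E'
from h import *; from cell import r
s,i=pickle.load(open('w1.pkl','rb'));M=np.linalg.inv(i['tool_from_camera'])
w=s['width']*.044
for z in(-.03,-.02,-.01,0,.01,.019):
    for x in (.009,):
        o=[]
        for y in(-w,w):
            c=M@[x,y,z,1];o+=[(c[:2]/c[2]*i['fx']+[i['cx'],i['cy']]).round(1)]
        print(z,x,o)
s=r.state();print(s['tool_pos'],s['joints'])
T=pickle.load(open('top.pkl','rb'));S=pickle.load(open('scene.pkl','rb'))
print(-S['R'].T@S['t'],s['ft_force'],s['gripper_force'],s['width'])
E
```

```text
-0.03 0.009 [array([200.1, 264.6]), array([352.7, 264.6])]
-0.02 0.009 [array([205.1, 255.5]), array([347.6, 255.5])]
-0.01 0.009 [array([209.4, 247.6]), array([343.1, 247.5])]
0 0.009 [array([213.3, 240.5]), array([339.1, 240.5])]
0.01 0.009 [array([216.7, 234.3]), array([335.6, 234.3])]
0.019 0.009 [array([219.5, 229.2]), array([332.7, 229.2])]
[ 0.53323585 -0.11511273  0.09136401] [-4.30731018e-01  2.85723991e-01  1.79141995e+00  8.86100963e-04
  1.06252726e+00 -2.56343965e-01]
[-0.06744794  0.55238772  0.50930369] [-2.10614612  4.03854604 11.91522645] 8.486589571111836 0.10096832886389677
```

The tips fit z ≈ −9 mm in the reported tool frame, not +19 mm. So the reported TCP sits about 28 mm ahead of the real grasp point. I'll open, go 2.7 cm lower and regrasp.

Request:
drive_tool:
  moves:
    - {"turn": [0,0,0],"xyz": [0,0,-0.2],"claw": 0.4}
    - {"turn": [0,0,0],"xyz": [0,0,-0.2],"claw": 0.5}
    - {"turn": [0,0,0],"xyz": [0,0,0],"claw": 0.5}
    - {"turn": [0,0,0],"xyz": [0,0,0.7],"claw": 0.5}
    - {"turn": [0,0,0],"xyz": [0,0,1.4],"claw": 0.5}
    - {"turn": [0,0,0],"xyz": [0,0,2.1],"claw": 0.5}
    - {"turn": [0,0,0],"xyz": [0,0,2.7],"claw": 0.5}
    - {"turn": [0,0,0],"xyz": [0,0,2.7],"claw": 0.5}

```text
time: 3.58
tool_pos: [0.5307, -0.1147, 0.0604]
tool_rot: [-0.002, 0.766, 0.643, -0.001]
ft_force: [-0.1, -0.7, 0.1]
width: 0.501
gripper_force: 0.0
```

```bash
python3 - <<'E'
from h import *; from cell import r
s=r.state();rel(s,K-[0,0,.028],G);print(s['ft_force'],s['width'])
E
```

```text
xyz cm [-0.06  0.14 -0.16] turn [-0.0034 -0.0009 -0.0031]
[-0.06872528 -0.73818922  0.14985792] 0.5014656829968636
```

Request:
drive_tool:
  moves:
    - {"turn": [0,0,0],"xyz": [0,0.1,-0.1],"claw": 0.35}
    - {"turn": [0,0,0],"xyz": [0,0.1,-0.1],"claw": 0.2}
    - {"turn": [0,0,0],"xyz": [0,0.1,-0.1],"claw": 0.1}
    - {"turn": [0,0,0],"xyz": [0,0.1,-0.1],"claw": 0.1}
    - {"turn": [0,0,0],"xyz": [0,0.1,-0.1],"claw": 0.1}
    - {"turn": [0,0,0],"xyz": [0,0.1,-0.1],"claw": 0.1}
  newtons: 30

```text
time: 4.08
tool_pos: [0.5328, -0.1155, 0.0638]
tool_rot: [-0.0, 0.766, 0.643, -0.0]
ft_force: [-4.1, -0.4, 4.2]
width: 0.218
gripper_force: 26.9
```

Width is about 19 mm, so the pads are on the waist. Pulling.

Request:
drive_tool:
  moves:
    - {"turn": [0,0,0],"xyz": [-0.2,0,0],"claw": 0.1}
    - {"turn": [0,0,0],"xyz": [-0.4,0,0],"claw": 0.1}
    - {"turn": [0,0,0],"xyz": [-0.6,0,0],"claw": 0.1}
    - {"turn": [0,0,0],"xyz": [-0.8,0,0],"claw": 0.1}
    - {"turn": [0,0,0],"xyz": [-1.0,0,0],"claw": 0.1}
    - {"turn": [0,0,0],"xyz": [-1.2,0,0],"claw": 0.1}
    - {"turn": [0,0,0],"xyz": [-1.4,0,0],"claw": 0.1}
    - {"turn": [0,0,0],"xyz": [-1.6,0,0],"claw": 0.1}
    - {"turn": [0,0,0],"xyz": [-1.8,0,0],"claw": 0.1}
    - {"turn": [0,0,0],"xyz": [-2.0,0,0],"claw": 0.1}
    - {"turn": [0,0,0],"xyz": [-2.15,0,0],"claw": 0.1}
    - {"turn": [0,0,0],"xyz": [-2.15,0,0],"claw": 0.1}

```text
time: 5.08
tool_pos: [0.5291, -0.1358, 0.0638]
tool_rot: [-0.001, 0.766, 0.643, 0.0]
ft_force: [-3.8, 3.9, 6.0]
width: 0.223
gripper_force: 27.7
```

```bash
python3 - <<'E'
from h import *; from cell import r
s=r.state();d=s['tool_pos']-[.5328,-.1155,.0638];print(d@ex,d@ey,d[2],s['ft_force']@ey,s['width'],s['gripper_force'])
E
```

```text
-0.00012912856511153445 -0.02064800320097318 2.1915524636040296e-05 3.2082321476688875 0.2229572919293246 27.740771916631317
```

Request:
drive_tool:
  moves:
    - {"turn": [0,0,0],"xyz": [-0.1,0,0],"claw": 0.1}
    - {"turn": [0,0,0],"xyz": [-0.2,0,0],"claw": 0.1}
    - {"turn": [0,0,0],"xyz": [-0.2,0,0],"claw": 0.1}

```text
time: 5.33
tool_pos: [0.5289, -0.1364, 0.0638]
tool_rot: [-0.001, 0.766, 0.643, 0.001]
ft_force: [-1.3, 9.6, 7.7]
width: 0.223
gripper_force: 28.7
```

```bash
python3 - <<'E'
from h import *; from cell import r
s=r.state();d=s['tool_pos']-[.5328,-.1155,.0638];print(d@ex,d@ey,d[2],s['ft_force']@ey,s['width'],s['gripper_force'])
f=r.get_image('wrist')['frame'][100:280,180:370,::-1]; cv2.imwrite('pics/g2.png',cv2.resize(f,None,fx=3,fy=3))
E
```

```text
-0.00022116012557679829 -0.021235284767729064 -1.4663961944452741e-05 9.23726675532956 0.22290046464377086 28.67033013477112
```

View pics/g2.png

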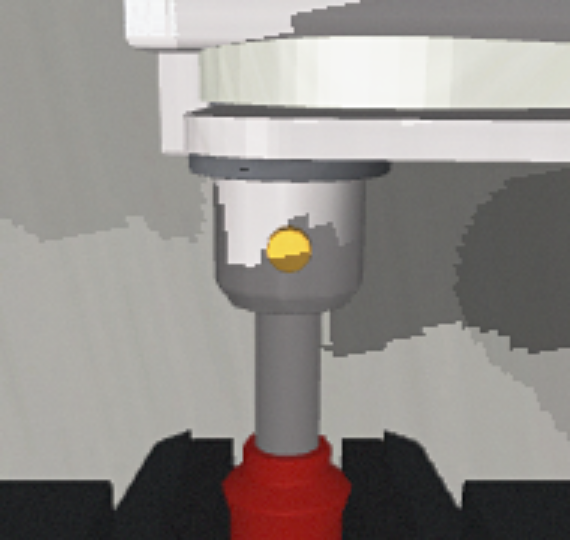

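Request:
drive_tool:
  moves:
    - {"turn": [0,0,0],"xyz": [-0.1,0,0],"claw": 0.1}
    - {"turn": [0,0,0],"xyz": [-0.2,0,0],"claw": 0.1}
    - {"turn": [0,0,0],"xyz": [-0.2,0,0],"claw": 0.1}

```text
time: 5.63
tool_pos: [0.5286, -0.1385, 0.0638]
tool_rot: [-0.001, 0.766, 0.643, 0.001]
ft_force: [-2.9, 8.9, 7.3]
width: 0.219
gripper_force: 28.6
```

```bash
python3 - <<'E'
from h import *; from cell import r
s=r.state();d=s['tool_pos']-[.5328,-.1155,.0638];print(d@ex,d@ey,d[2],s['ft_force']@ey,s['width'],s['gripper_force'])
E
```

```text
-0.0001963405659724726 -0.023343787158416777 -4.145890933504592e-06 8.254138195587009 0.21900494566893705 28.559881724020215
```

The pin is out to its stop. Opening and rising.

Request:
drive_tool:
  moves:
    - {"turn": [0,0,0],"xyz": [0.15,0,0],"claw": 0.3}
    - {"turn": [0,0,0],"xyz": [0.2,0,0],"claw": 0.5}
    - {"turn": [0,0,0],"xyz": [0.2,0,0],"claw": 0.5}
    - {"turn": [0,0,0],"xyz": [0.2,0,-1.5],"claw": 0.5}
    - {"turn": [0,0,0],"xyz": [0.2,0,-4],"claw": 0.5}
    - {"turn": [0,0,0],"xyz": [0.2,0,-7],"claw": 0.5}
    - {"turn": [0,0,0],"xyz": [0.2,-1,-10],"claw": 0}
    - {"turn": [0,0,0],"xyz": [0.2,-2,-11],"claw": 0}
    - {"turn": [0,0,0],"xyz": [0.2,-2,-11],"claw": 0}

```text
time: 6.38
tool_pos: [0.5104, -0.136, 0.1769]
tool_rot: [0.003, 0.766, 0.643, 0.001]
ft_force: [1.0, -0.7, -0.1]
width: 0.296
gripper_force: 0.0
```

```bash
cat >>h.py <<'E'
P=L+.108*ex-.016*ez
def lp(th,up=0):
    c,s=np.cos(th),np.sin(th); z=s*ex-c*ez
    R=Ro.from_matrix(np.c_[ey,np.cross(z,ey),z]); tip=P-(.108*c+.016*s)*ex+(.016*c-.108*s)*ez
    return tip+z*(.009-up),R
E
python3 - <<'E'
from h import *; from cell import r
s=r.state();print(s['tool_pos'],s['ft_force'],s['width'])
rel(s,*lp(0,.02))
i=r.get_image('wrist');cv2.imwrite('pics/g3.png',i['frame'][:,:,::-1])
E
```

```text
[ 0.51043329 -0.13598341  0.17689057] [ 0.98229019 -0.72023368 -0.11996344] 0.2958067009780806
xyz cm [15.8  -1.75  5.95] turn [ 0.0058  0.002  -0.0031]
```

View pics/g3.png

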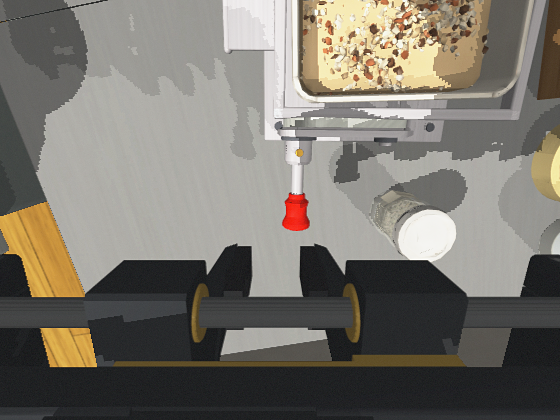

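The pin stays out: the shank shows from (297,165) to the knob at (296,212). Moving above the lip with the fingers shut.

Request:
drive_tool:
  moves:
    - {"turn": [0,0,0],"xyz": [3,-0.5,0],"claw": 0}
    - {"turn": [0,0,0],"xyz": [6,-1,0],"claw": 0}
    - {"turn": [0,0,0],"xyz": [9,-1.8,1],"claw": 0}
    - {"turn": [0,0,0],"xyz": [12,-1.8,2],"claw": 0}
    - {"turn": [0,0,0],"xyz": [15,-1.8,3],"claw": 0}
    - {"turn": [0,0,0],"xyz": [15.8,-1.8,4.5],"claw": 0}
    - {"turn": [0,0,0],"xyz": [15.8,-1.8,5.5],"claw": 0}
    - {"turn": [0,0,0],"xyz": [15.8,-1.8,5.5],"claw": 0}
    - {"turn": [0,0,0],"xyz": [15.8,-1.8,5.5],"claw": 0}

```text
time: 7.18
tool_pos: [0.5183, 0.0231, 0.1171]
tool_rot: [-0.001, 0.766, 0.642, -0.001]
ft_force: [0.4, 0.2, -0.6]
width: 0.003
gripper_force: 0.0
```

```bash
python3 - <<'E'
from h import *; from cell import r
s=r.state();print(s['tool_pos'],s['ft_force'],s['width'])
rel(s,*lp(0,.0))
for t in np.arange(.05,.56,.05): print(round(t,2),end=' ');rel(s,*lp(t))
f=r.get_image('wrist')['frame'][80:300,180:400,::-1]; cv2.imwrite('pics/g4.png',cv2.resize(f,None,fx=2.5,fy=2.5))
E
```

```text
[0.51828675 0.02310638 0.11705925] [ 0.40549272  0.18017968 -0.59555173] 0.0029118000229553737
xyz cm [-0.01  0.28  2.01] turn [-0.0029  0.0003 -0.0034]
0.05 xyz cm [-0.01  0.26  2.55] turn [-0.0529  0.0004 -0.0034]
0.1 xyz cm [-0.01  0.27  3.09] turn [-0.1029  0.0005 -0.0034]
0.15 xyz cm [-0.01  0.3   3.63] turn [-0.1529  0.0005 -0.0034]
0.2 xyz cm [-0.01  0.37  4.16] turn [-0.2029  0.0006 -0.0034]
0.25 xyz cm [-0.01  0.45  4.7 ] turn [-0.2529  0.0007 -0.0033]
0.3 xyz cm [-0.01  0.57  5.23] turn [-0.3029  0.0008 -0.0033]
0.35 xyz cm [-0.01  0.71  5.75] turn [-0.3529  0.0009 -0.0033]
0.4 xyz cm [-0.01  0.88  6.26] turn [-0.4029  0.001  -0.0033]
0.45 xyz cm [-0.01  1.07  6.77] turn [-0.4529  0.001  -0.0033]
0.5 xyz cm [-0.01  1.29  7.27] turn [-0.5029  0.0011 -0.0033]
0.55 xyz cm [-0.01  1.53  7.75] turn [-0.5529  0.0012 -0.0032]
```

View pics/g4.png

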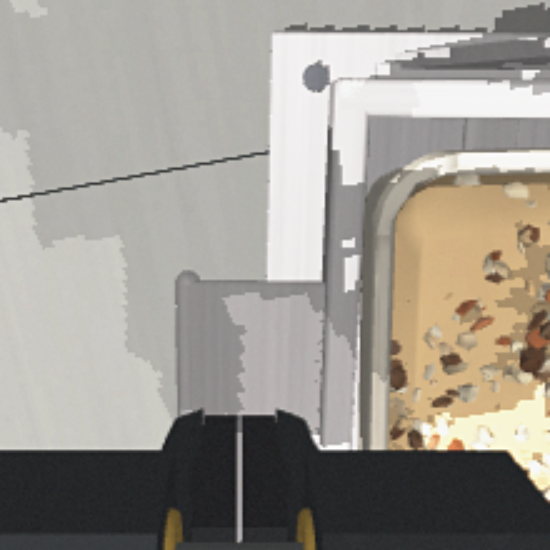

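The shut fingers are over the tab, whose corners are at about (180,280) and (325,285), just ahead of its middle. Pressing along the arc, first half.

Request:
drive_tool:
  moves:
    - {"turn": [0,0,0],"xyz": [0,0.1,1],"claw": 0}
    - {"turn": [0,0,0],"xyz": [0,0.1,1.7],"claw": 0}
    - {"turn": [0,0,0],"xyz": [0,0.1,2.0],"claw": 0}
    - {"turn": [-0.025,0,0],"xyz": [0,0.1,2.3],"claw": 0}
    - {"turn": [-0.05,0,0],"xyz": [0,0.1,2.6],"claw": 0}
    - {"turn": [-0.075,0,0],"xyz": [0,0.1,2.9],"claw": 0}
    - {"turn": [-0.1,0,0],"xyz": [0,0.1,3.15],"claw": 0}
  newtons: 30

```text
time: 7.82
tool_pos: [0.5203, 0.0227, 0.087]
tool_rot: [0.039, 0.765, 0.642, 0.032]
ft_force: [-1.1, -1.1, 2.0]
width: 0.006
gripper_force: 1.1
```

```bash
python3 - <<'E'
from h import *; from cell import r
s=r.state();print(s['tool_pos'],s['ft_force'],s['width'])
rel(s,*lp(.1))
for t in np.arange(.15,.56,.05): print(round(t,2),end=' ');rel(s,*lp(t))
f=r.get_image('wrist')['frame'][80:300,180:400,::-1]; cv2.imwrite('pics/g5.png',cv2.resize(f,None,fx=2.5,fy=2.5))
E
```

```text
[0.52031129 0.02274764 0.08704522] [-1.07430911 -1.10755269  2.00317112] 0.005763029941628309
xyz cm [-0.01  0.05  0.09] turn [ 0.0018  0.001  -0.0035]
0.15 xyz cm [-0.01  0.02  0.63] turn [-0.0482  0.0011 -0.0034]
0.2 xyz cm [-0.01  0.03  1.17] turn [-0.0982  0.0012 -0.0034]
0.25 xyz cm [-0.01  0.06  1.71] turn [-0.1482  0.0012 -0.0034]
0.3 xyz cm [-0.01  0.12  2.25] turn [-0.1982  0.0013 -0.0033]
0.35 xyz cm [-0.01  0.2   2.79] turn [-0.2482  0.0014 -0.0033]
0.4 xyz cm [-0.01  0.32  3.31] turn [-0.2982  0.0015 -0.0033]
0.45 xyz cm [-0.01  0.46  3.84] turn [-0.3482  0.0016 -0.0032]
0.5 xyz cm [-0.01  0.62  4.35] turn [-0.3982  0.0017 -0.0032]
0.55 xyz cm [-0.    0.81  4.86] turn [-0.4482  0.0018 -0.0032]
```

Request:
drive_tool:
  moves:
    - {"turn": [-0.025,0,0],"xyz": [0,0,0.4],"claw": 0}
    - {"turn": [-0.05,0,0],"xyz": [0,0,0.8],"claw": 0}
    - {"turn": [-0.075,0,0],"xyz": [0,0,1.15],"claw": 0}
    - {"turn": [-0.1,0,0],"xyz": [0,0,1.5],"claw": 0}
    - {"turn": [-0.125,0,0],"xyz": [0,0.05,1.85],"claw": 0}
    - {"turn": [-0.15,0,0],"xyz": [0,0.05,2.2],"claw": 0}
    - {"turn": [-0.18,0,0],"xyz": [0,0.1,2.5],"claw": 0}
    - {"turn": [-0.21,0,0],"xyz": [0,0.15,2.8],"claw": 0}
    - {"turn": [-0.24,0,0],"xyz": [0,0.2,3.1],"claw": 0}
    - {"turn": [-0.27,0,0],"xyz": [0,0.25,3.35],"claw": 0}
    - {"turn": [-0.3,0,0],"xyz": [0,0.3,3.6],"claw": 0}
    - {"turn": [-0.3,0,0],"xyz": [0,0.3,3.6],"claw": 0}

```text
time: 8.87
tool_pos: [0.5256, 0.0223, 0.0508]
tool_rot: [0.152, 0.751, 0.63, 0.127]
ft_force: [-0.1, 0.2, -0.4]
width: 0.006
gripper_force: 0.0
```

```bash
python3 - <<'E'
from h import *; from cell import r
s=r.state();print(s['tool_pos'],s['ft_force'],s['width'])
for t in (.4,.45,.489,.514,.55): print(round(t,2),end=' ');rel(s,*lp(t))
E
```

```text
[0.52564141 0.02231763 0.05080186] [-0.12266725  0.18893909 -0.41482089] 0.005733211290906089
0.4 xyz cm [-0.06  0.25 -0.28] turn [-0.0006  0.0013 -0.0031]
0.45 xyz cm [-0.06  0.23  0.26] turn [-0.0506  0.0014 -0.0031]
0.49 xyz cm [-0.06  0.23  0.68] turn [-0.0896  0.0014 -0.0031]
0.51 xyz cm [-0.06  0.24  0.95] turn [-0.1146  0.0015 -0.0031]
0.55 xyz cm [-0.06  0.27  1.34] turn [-0.1506  0.0015 -0.003 ]
```

Request:
drive_tool:
  moves:
    - {"turn": [-0.025,0,0],"xyz": [0,0.1,0.2],"claw": 0}
    - {"turn": [-0.05,0,0],"xyz": [0,0.15,0.4],"claw": 0}
    - {"turn": [-0.07,0,0],"xyz": [0,0.2,0.55],"claw": 0}
    - {"turn": [-0.08,0,0],"xyz": [0,0.2,0.7],"claw": 0}

```text
time: 9.2
tool_pos: [0.5305, 0.0215, 0.0459]
tool_rot: [0.182, 0.744, 0.624, 0.152]
ft_force: [-30.7, 1.0, 42.8]
width: 0.005
gripper_force: 26.2
```

```bash
python3 - <<'E'
from h import *; from cell import r
s=r.state();print(s['tool_pos'],s['ft_force'],s['width'])
for t in (.489,.514,.55): print(round(t,2),end=' ');rel(s,*lp(t))
E
```

```text
[0.53054291 0.02154193 0.04587774] [-30.67825696   1.04421174  42.8290003 ] 0.004626751932749029
0.49 xyz cm [-0.07 -0.04  0.03] turn [-0.0102  0.0015 -0.0026]
0.51 xyz cm [-0.07 -0.05  0.3 ] turn [-0.0352  0.0015 -0.0026]
0.55 xyz cm [-0.07 -0.05  0.69] turn [-0.0712  0.0016 -0.0026]
```

That is the end stop, with a sharp rise along the lip normal. Backing off.

Request:
drive_tool:
  moves:
    - {"turn": [0,0,0],"xyz": [0,0,-0.6],"claw": 0}
    - {"turn": [0,0,0],"xyz": [0,0,-1.5],"claw": 0}
    - {"turn": [0,0,0],"xyz": [0,0,-3],"claw": 0}
    - {"turn": [0.1,0,0],"xyz": [0,0,-6],"claw": 0}
    - {"turn": [0.2,0,0],"xyz": [0,0,-9],"claw": 0}
    - {"turn": [0.3,0,0],"xyz": [-2,0,-12],"claw": 0}
    - {"turn": [0.4,0,0],"xyz": [-4,0,-14],"claw": 0}
    - {"turn": [0.479,0,0],"xyz": [-7,0,-14],"claw": 0}
    - {"turn": [0.479,0,0],"xyz": [-10,0,-14],"claw": 0}
    - {"turn": [0.479,0,0],"xyz": [-10,0,-14],"claw": 0}

```text
time: 10.03
tool_pos: [0.4508, -0.0701, 0.1713]
tool_rot: [0.001, 0.767, 0.641, -0.0]
ft_force: [0.1, -0.5, 0.3]
width: 0.005
gripper_force: 0.0
```

```bash
python3 - <<'E'
from h import *; from cell import r
s=r.state();print(s['tool_pos'],s['ft_force'],s['width'])
i=r.get_image('wrist');pickle.dump((s,i),open('w2.pkl','wb'))
t=r.get_image('top');pickle.dump(t,open('top2.pkl','wb'))
sc=r.get_image('scene')
c=lambda f,x0,x1,y0,y1:cv2.resize(f[y0:y1,x0:x1,::-1],(400,300),interpolation=cv2.INTER_CUBIC)
f=i['frame'][:,:,::-1]
cv2.imwrite('pics/g6.png',np.vstack([np.hstack([c(i['frame'],0,560,0,420),c(t['frame'],280,440,140,260)]),np.hstack([c(sc['frame'],260,400,140,245),c(i['frame'],200,480,0,210)])]))
def proj(P):
    p=rot(s).inv().apply(P-s['tool_pos']);q=np.linalg.inv(i['tool_from_camera'])@np.r_[p,1];return (q[:2]/q[2]*i['fx']+[i['cx'],i['cy']]).round(1)
pt=lambda P:((lambda q:(q[:2]/q[2]*t['fx']+[t['cx'],t['cy']]).round(1))(t['R']@P+t['t']))
for th in(0,.4,.489,.514):
    l=lp(th)[0]+lp(th)[1].apply([0,0,-.009]);n=-lp(th)[1].apply([0,1,0])*.017; print(th,[(proj(l+n+y*ey),pt(l+n+y*ey)) for y in(-.035,.035)])
print('knob',proj(K-.02*ey),proj(K-.023*ey))
E
```

```text
[ 0.45080478 -0.07011934  0.17126582] [ 0.11114052 -0.52863126  0.25284948] 0.004725947379318125
0 [(array([325.3, 130.1]), array([345. , 251.7])), (array([329.6,  19.8]), array([314.4, 247.1]))]
0.4 [(array([319.9, 129.5]), array([342.7, 250.9])), (array([323. ,  41.3]), array([313.4, 246.5]))]
0.489 [(array([322. , 129.4]), array([342.4, 249.6])), (array([325.1,  44.8]), array([313.4, 245.2]))]
0.514 [(array([322.7, 129.4]), array([342.4, 249.1])), (array([325.9,  45.7]), array([313.4, 244.8]))]
knob [374.4 268.1] [374.1 271.1]
```

View pics/g6.png

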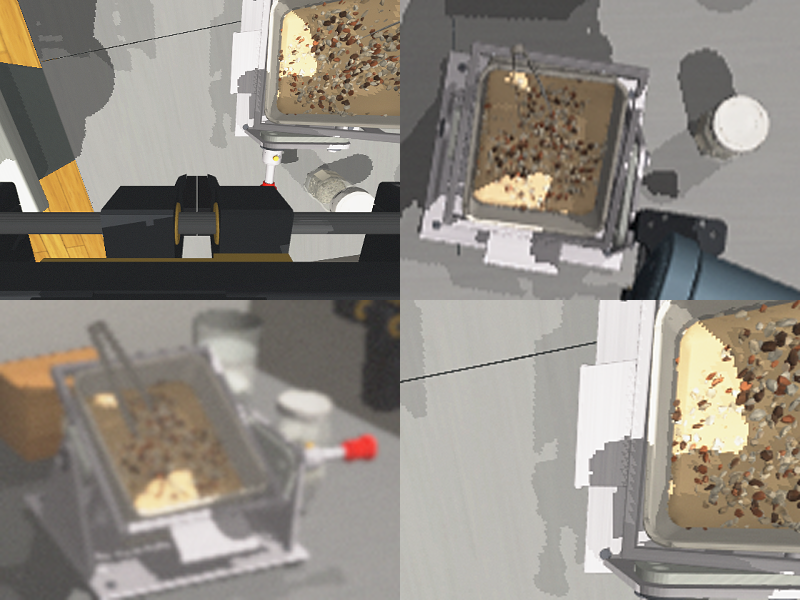

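The pan is tilted. The wrist panel's tab corners, at about (322,131) and (328,43) in full-frame pixels, fit 0.49–0.51 rad, and the knob is still out. Going to a pre-push pose outside the knob end.

```bash
python3 - <<'E'
from h import *; from cell import r
s=r.state();rel(s,K-.0665*ey+[0,0,.066-.09],G)
E
```

```text
xyz cm [-10.14   9.01  10.38] turn [-0.     -0.0008 -0.0044]
```

Request:
drive_tool:
  moves:
    - {"turn": [0,0,0],"xyz": [-3,0,0],"claw": 0}
    - {"turn": [0,0,0],"xyz": [-6,1,0],"claw": 0}
    - {"turn": [0,0,0],"xyz": [-9,2.5,0],"claw": 0}
    - {"turn": [0,0,0],"xyz": [-10.1,5,1],"claw": 0}
    - {"turn": [0,0,0],"xyz": [-10.1,8,2],"claw": 0}
    - {"turn": [0,0,0],"xyz": [-10.1,9,4],"claw": 0}
    - {"turn": [0,0,0],"xyz": [-10.1,9,6.5],"claw": 0}
    - {"turn": [0,0,0],"xyz": [-10.1,9,9],"claw": 0}
    - {"turn": [0,0,0],"xyz": [-10.1,9,10.4],"claw": 0}
    - {"turn": [0,0,0],"xyz": [-10.1,9,10.4],"claw": 0}
    - {"turn": [0,0,0],"xyz": [-10.1,9,10.4],"claw": 0}

```text
time: 11.1
tool_pos: [0.5206, -0.179, 0.0653]
tool_rot: [-0.001, 0.766, 0.643, 0.0]
ft_force: [-0.0, 0.2, 0.2]
width: 0.007
gripper_force: 0.0
```

```bash
python3 - <<'E'
from h import *; from cell import r
s=r.state();print(s['ft_force']);rel(s,K-.0245*ey+[0,0,.066-.09],G)
E
```

```text
[-0.00040617  0.17220983  0.2087024 ]
xyz cm [ 4.    0.03 -0.06] turn [-0.0015 -0.0013 -0.0015]
```

Request:
drive_tool:
  moves:
    - {"turn": [0,0,0],"xyz": [0.8,0,0],"claw": 0}
    - {"turn": [0,0,0],"xyz": [1.4,0,0],"claw": 0}
    - {"turn": [0,0,0],"xyz": [1.7,0,0],"claw": 0}
    - {"turn": [0,0,0],"xyz": [2.0,0,0],"claw": 0}
    - {"turn": [0,0,0],"xyz": [2.2,0,0],"claw": 0}
    - {"turn": [0,0,0],"xyz": [2.4,0,0],"claw": 0}
    - {"turn": [0,0,0],"xyz": [2.6,0,0],"claw": 0}

```text
time: 11.68
tool_pos: [0.5261, -0.1577, 0.0672]
tool_rot: [0.003, 0.766, 0.643, -0.001]
ft_force: [-2.3, -9.0, 1.8]
width: 0.007
gripper_force: 4.2
```

Request:
drive_tool:
  moves:
    - {"turn": [0,0,0],"xyz": [0.2,0,0],"claw": 0}
    - {"turn": [0,0,0],"xyz": [0.4,0,0],"claw": 0}
    - {"turn": [0,0,0],"xyz": [0.6,0,0],"claw": 0}
    - {"turn": [0,0,0],"xyz": [0.8,0,0],"claw": 0}

```text
time: 12.02
tool_pos: [0.5277, -0.1483, 0.0669]
tool_rot: [0.002, 0.766, 0.643, 0.0]
ft_force: [-0.8, -6.4, 2.5]
width: 0.002
gripper_force: 3.2
```

```bash
python3 - <<'E'
from h import *; from cell import r
s=r.state();print(s['ft_force'],s['ft_force']@ey);rel(s,K-.0245*ey+[0,0,.066-.09],G)
E
```

```text
[-0.78623738 -6.41631185  2.52899654] -6.456202548224899
xyz cm [ 0.86 -0.14  0.09] turn [ 0.0029  0.0016 -0.0032]
```

Request:
drive_tool:
  moves:
    - {"turn": [0,0,0],"xyz": [0.2,0,0],"claw": 0}
    - {"turn": [0,0,0],"xyz": [0.4,0,0],"claw": 0}
    - {"turn": [0,0,0],"xyz": [0.6,0,0],"claw": 0}
    - {"turn": [0,0,0],"xyz": [0.75,0,0],"claw": 0}

```text
time: 12.35
tool_pos: [0.529, -0.1406, 0.0668]
tool_rot: [0.001, 0.766, 0.642, 0.001]
ft_force: [0.0, -3.1, 3.3]
width: 0.001
gripper_force: 1.4
```

```bash
python3 - <<'E'
from h import *; from cell import r
s=r.state();print(s['ft_force'],s['ft_force']@ey);rel(s,K-.0245*ey+[0,0,.066-.09],G)
E
```

```text
[ 0.02158371 -3.08851292  3.25619194] -3.0392460317093977
xyz cm [ 0.08 -0.14  0.08] turn [ 0.0027  0.001  -0.0034]
```

Request:
drive_tool:
  moves:
    - {"turn": [0,0,0],"xyz": [0.15,0,0],"claw": 0}
    - {"turn": [0,0,0],"xyz": [0.25,0,0],"claw": 0}
    - {"turn": [0,0,0],"xyz": [0.25,0,0],"claw": 0}

```text
time: 12.6
tool_pos: [0.5293, -0.1392, 0.0668]
tool_rot: [0.002, 0.766, 0.643, -0.0]
ft_force: [-1.3, -10.1, 3.5]
width: 0.009
gripper_force: 5.2
```

```bash
python3 - <<'E'
from h import *; from cell import r
s=r.state();print(s['ft_force'],s['ft_force']@ey);rel(s,K-.0245*ey+[0,0,.066-.09],G)
E
```

```text
[ -1.33306886 -10.0777997    3.50224563] -10.157255011387262
xyz cm [-0.07 -0.14  0.08] turn [ 0.0027  0.0032 -0.0025]
```

Request:
drive_tool:
  moves:
    - {"turn": [0,0,0],"xyz": [0.1,0,0],"claw": 0}
    - {"turn": [0,0,0],"xyz": [0.2,0,0],"claw": 0}
    - {"turn": [0,0,0],"xyz": [0.2,0,0],"claw": 0}

```text
time: 12.85
tool_pos: [0.5294, -0.139, 0.0669]
tool_rot: [0.003, 0.766, 0.643, -0.001]
ft_force: [-4.0, -17.2, 1.2]
width: 0.005
gripper_force: 8.6
```

```bash
python3 - <<'E'
from h import *; from cell import r
s=r.state();print(s['ft_force'],s['ft_force']@ey);rel(s,K-.0245*ey+[0,0,.066-.09],G)
E
```

```text
[ -4.04456074 -17.18780241   1.22470069] -17.626426041518382
xyz cm [-0.09 -0.15  0.09] turn [ 0.0027  0.0059 -0.0024]
```

It's a hard stop at the home position. One slightly firmer push, then back off, rise and check numerically.

Request:
drive_tool:
  moves:
    - {"turn": [0,0,0],"xyz": [0.2,0,0],"claw": 0}
    - {"turn": [0,0,0],"xyz": [0.2,0,0],"claw": 0}
    - {"turn": [0,0,0],"xyz": [-0.5,0,0],"claw": 0}
    - {"turn": [0,0,0],"xyz": [-2,0,0],"claw": 0}
    - {"turn": [0,0,0],"xyz": [-3,0,-2],"claw": 0}
    - {"turn": [0,0,0],"xyz": [-3,0,-5],"claw": 0}
    - {"turn": [0,0,0],"xyz": [-3,0,-9],"claw": 0}
    - {"turn": [0,0,0],"xyz": [-2,0,-13],"claw": 0}
    - {"turn": [0,0,0],"xyz": [-2,0,-13],"claw": 0}
    - {"turn": [0,0,0],"xyz": [-2,0,-13],"claw": 0}

```text
time: 13.68
tool_pos: [0.527, -0.1546, 0.1985]
tool_rot: [0.002, 0.766, 0.643, 0.002]
ft_force: [0.1, 0.1, 0.5]
width: 0.003
gripper_force: 0.0
```

```bash
python3 - <<'E'
from h import *; from cell import r
def knob(s,i):
    f=i['frame'].astype(int);m=((f[...,0]>110)&(f[...,1]<50)&(f[...,2]<60)).astype(np.uint8)
    n,l,st,_=cv2.connectedComponentsWithStats(m);k=1+st[1:,4].argmax();x,y,w,h,a=st[k]
    o=[];M=i['tool_from_camera']
    for px in((x+w/2,y),(x+w/2,y+h)):
        d=np.array([(px[0]-i['cx'])/i['fx'],(px[1]-i['cy'])/i['fy'],1]);q=rot(s)
        c=s['tool_pos']+q.apply(M[:3,3]);d=q.apply(M[:3,:3]@d);p=c+d*(.09-c[2])/d[2]-K;o+=[(p@ex).round(4),(p@ey).round(4)]
    return st[k],o
print(knob(*pickle.load(open('w1.pkl','rb'))))
s=r.state();print(s['time'],s['tool_pos'],s['ft_force']);i=r.get_image('wrist');print(knob(s,i))
t=r.get_image('top');pickle.dump(t,open('top3.pkl','wb'))
a=t['frame'].astype(int);b=pickle.load(open('top.pkl','rb'))['frame'].astype(int)
d=np.abs(a-b).sum(2)
print('diff paddle/dish',d[150:262,215:278].max(), 'jar',(d[172:205,400:430]>60).sum())
E
```

```text
(array([265, 187,  24,  34, 603], dtype=int32), [np.float64(0.0005), np.float64(0.0154), np.float64(0.0006), np.float64(-0.0175)])
13.6833 [ 0.52695377 -0.15457177  0.19854695] [0.06558915 0.13825214 0.50442533]
(array([261, 146,  25,  35, 675], dtype=int32), [np.float64(0.0004), np.float64(0.0154), np.float64(0.0003), np.float64(-0.0158)])
diff paddle/dish 350 jar 659
```

The knob is back at its home position (inner end +15.4 mm, same as at the start), the pan angle fits the steepest hole, and nothing is touching.

```bash
python3 -c "
from cell import r
print(r.close_job())"
```

```text
the job is handed in; nothing more can be done
None
```

The job is handed in with no verdict shown: pin pulled past its click, pan tipped to its end stop and the pin pushed hard home, with camera readings matching home and the serving-angle hole. The jar, dish and paddle were never approached, though my before/after picture check on them was inconclusive because of shadows.

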